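# Load the sample feeder and set its selector

## Robot

A 7-joint arm with a two-finger parallel gripper is mounted at the origin on the work surface. World frame = base frame: x ahead of the robot, y to its left, z up, the work surface at z = 0. Lengths are in m, angles in rad, forces in N, time in s.
With the tool pointing down it reaches from about 0.35 to 0.9 m from the base axis. Payload 8.1 kg.
Tool frame: the origin (TCP) lies on the centre line of the jaws, within the pads' length; the fingertips stand 17 mm ahead of it and the grasp point (between the pads) lies 2 mm behind it; x points along the fingers, y is the direction in which the jaws open and shut, and the axes are right-handed (so a half turn about x gives the same grasp; the last joint's range is limited). The gripper opens to 85 mm and grips with 20 to 120 N. Pads are 22 mm wide; open, the fingers measure 114 mm over their backs; the gripper's body (76 mm by 85 mm) begins 54 mm behind the grasp point. The pads swing forward as they close: fully open they stand 13 mm farther back than shut.
Start: joints at [-0.103, 0.434, 0.025, 1.573, -0.012, 1.134, -0.075], TCP at [0.625, -0, 0.248] pointing down, gripper open.
Joint ranges: [-2.62, 2.62], [-0.44, 2.09], [-1.27, 1.32], [0.08, 2.57], [-1.32, 4.46], [0.12, 2], [-2.74, 2.74]. Speed limits (rad/s): [2.22, 2.22, 3.01, 3.01, 3.14, 3.14, 3.14].

## Interface

Orientations are given as a rotation vector (axis times angle).
In Python, from station import move_to, move_l, movej, gripper_to, hold, ik, get_state, get_image, Unreachable, job_done gives the robot as it stands. The module is installed in compiled form; this text tells all that it offers. Calls block until the motion is done:
- move_to(position, orientation): joint-space move of the TCP to a pose.
- move_l(position, rotation=None, rate=0.15, until_force=None): straight line of the TCP; rotation=None keeps the orientation; rate is the mean speed in m/s. With until_force (N) it stops when the force on the tool has changed by that much, and returns True; else False.
- movej(angles): joint-space move.
- gripper_to(opening, newtons=None): finger opening in m; newtons is the grip in N (None keeps the last); returns when the fingers have stopped.
- hold(seconds).
- ik(position, orientation): joint angles nearest the present ones, or None.
- get_state(): the state.
- get_image(name): name is "scene" or "side" or "wrist"; returns a dict with "image" (420x560x3 uint8, red, green, blue), "K" (3x3 intrinsics, pixels), "T" (4x4, takes a point from camera to world coordinates); the wrist camera has in their place "tool_from_camera" (4x4, takes a point from camera to tool coordinates, whose origin is the TCP and whose axes are the tool frame's). Camera axes: x right, y up, looking along -z (the intrinsics and any distortion apply to the point x, -y, -z); pixel columns grow to the right and rows downward; lengths in m; the calibration is good to about 2 mm. A picture is of the moment at which its call begins: read the wrist's pose just before it. There is no depth.
A pose or a line that the arm cannot do raises Unreachable and nothing moves.
- job_done(): hands the job in, once; it reports no verdict.
The state is a dict: "time_s": time; "joint_pos": joint angles; "qd": joint speeds; "joint_efforts": joint torques, N m; "ee_pos": TCP position; "eef_rot": TCP orientation; "contact_force": force on the tool from outside, world axes, zero at the start; "torque": the same for the moment, N m; "opening": finger opening in m.
Only numpy, scipy, OpenCV 4.12 (cv2) and the standard library are available. Lean on these libraries where they do the work, as an engineer would, in place of code of your own. Each camera call takes 0.05 s, during which the arm holds its last target.

## Task

Slide both sample carriers into the feeder's sloping rail from its high end, orange noses leading downhill, the first right down to the red stop and the second up against it, in either order. Then turn the selector on the control box fully anticlockwise to its end stop, turn it clockwise exactly three clicks and let go. Leave the mirror, the dish and the beaker where they stand and do not tip a carrier over.

Things in the scene. Friction and masses are not known exactly. Their poses are not given: they have to be found in the camera images.
- carrier_a_mid (a point): Centre (28 mm above the underside) of a carrier standing in the white tray. White base 64 mm long (x), 48 wide (y), 14 thick; on its middle a blue upright grip fin 40 mm long (x), 14 thick (y), rising to 56 mm above the underside. z up along the fin, x towards the orange nose (its last 14 mm, 40 mm wide, 9 mm thick). About 90 g.
- carrier_a_nose (a point): Middle of the orange nose's end face, carrier with the blue fin: 32 mm ahead (+x) of its centre, 7 mm above its underside. The white tray that it stands in is 180 x 280 mm, floor 5 mm thick, rim 18 mm high.
- carrier_a_tail (a point): Middle of the plain white tail end face, carrier with the blue fin: 32 mm behind its centre, 7 mm above its underside.
- carrier_b_mid (a point): Centre (28 mm above the underside) of a carrier standing in the white tray. White base 64 mm long (x), 48 wide (y), 14 thick; on its middle a green upright grip fin 40 mm long (x), 14 thick (y), rising to 56 mm above the underside. z up along the fin, x towards the orange nose (its last 14 mm, 40 mm wide, 9 mm thick). About 90 g.
- carrier_b_nose (a point): Middle of the orange nose's end face, carrier with the green fin: 32 mm ahead (+x) of its centre, 7 mm above its underside. The white tray that it stands in is 180 x 280 mm, floor 5 mm thick, rim 18 mm high.
- carrier_b_tail (a point): Middle of the plain white tail end face, carrier with the green fin: 32 mm behind its centre, 7 mm above its underside.
- rail: Fixed aluminium channel with blue lips on a grey stand left or right of the tray, sloping 24 degrees, low end with a red stop towards the robot. Origin: on the channel floor, mid-width, at the red stop's face, 45 mm above the table. x uphill along the floor, y across, z out of the floor. Channel 54 mm wide inside, 17.5 mm high under the lips; lips 4 mm thick, tops 21.5 mm over the floor.
- rail_mouth (a point): Middle of the rail's mouth on the floor, 134 mm uphill of the stop, axes as the rail's. The lips leave a 28 mm slot for the fins from stop to mouth. Above the mouth an open tongue of floor with low flared guides (13 mm high) runs 46 mm on. Carriers go in here, bases under the lips, noses to -x. They may not slide by themselves: push them home, noses at 0 and 64 mm from the stop.
- selector_grip (a point): Point on the axis of the selector, at grip height. A black bar knob on the control box's sloping white front (150 x 150 mm, 28 degrees from level, facing up and to the robot). Bar 64 mm long (x), 16 wide (y); its top is 14 mm above this point, its round skirt (radius 34) 22 mm below, the panel 33 below. z along the axis out of the panel, x along the bar to the white pointer; they turn with it.
- selector (a joint): Angle of the selector, rad, growing clockwise seen from its front; 0 is the anticlockwise end stop (red dot, pointer 72 degrees anticlockwise of straight uphill), 2.513 (6 clicks) the clockwise one. A detent every 24 degrees (0.419 rad; dots), the stop being number 0. Turning takes up to about 0.2 N m; let go, it springs to the nearest detent. Starts 2 to 5 clicks from the stop.
- mirror: Table mirror with a black frame, standing beyond the tray: plate 150 mm wide (y), leaning back, 162 mm high, on a foot 90 x 130 mm. Origin: centre of the foot's underside. Leave alone.
- dish: Low covered glass dish, 94 mm across, 22 mm high. Origin: centre of its underside. Leave alone.
- beaker: Clear plastic beaker, 64 mm across, 85 mm high, empty. Origin: centre of its underside. Leave alone.
- carrier_a: The whole carrier; its origin is the centre of its underside.
- carrier_b: The whole carrier; its origin is the centre of its underside.
Not all that is in view belongs to the job. Leave any brown or purple look-alike of the part that bears selector_grip alone.

How it is judged:
On the way, in this order (a step that is already met when the one before it is completed fails the run):
1. both carriers are in the rail, orange noses downhill, the first at the red stop and the second against it ((((x of carrier_a_nose in the frame of rail between -0.005 and 0.008 m and x of carrier_a_tail in the frame of rail above 0.05 m and y of carrier_a_mid in the frame of rail between -0.008 and 0.008 m and z of carrier_a_mid in the frame of rail between 0.022 and 0.036 m) and (x of carrier_b_nose in the frame of rail between 0.055 and 0.076 m and x of carrier_b_tail in the frame of rail above 0.115 m and y of carrier_b_mid in the frame of rail between -0.008 and 0.008 m and z of carrier_b_mid in the frame of rail between 0.022 and 0.036 m)) or ((x of carrier_b_nose in the frame of rail between -0.005 and 0.008 m and x of carrier_b_tail in the frame of rail above 0.05 m and y of carrier_b_mid in the frame of rail between -0.008 and 0.008 m and z of carrier_b_mid in the frame of rail between 0.022 and 0.036 m) and (x of carrier_a_nose in the frame of rail between 0.055 and 0.076 m and x of carrier_a_tail in the frame of rail above 0.115 m and y of carrier_a_mid in the frame of rail between -0.008 and 0.008 m and z of carrier_a_mid in the frame of rail between 0.022 and 0.036 m)))), for 0.2 s.
2. the selector has been turned back to its anticlockwise end stop (value of joint selector below 0.12 rad), for 0.1 s.
3. the selector stands at the third click (value of joint selector between 1.1267 and 1.3867 rad), for 0.3 s.
At the end, for the whole second after the job is handed in: Both carriers lie under the rail's lips with their noses downhill, in either order: the first with its nose within 8 mm of the red stop, the second with its nose 55 to 76 mm from the stop; the selector rests within 0.13 rad of the third click (1.257 rad); nothing moves (all of step 3 and (((x of carrier_a_nose in the frame of rail between -0.005 and 0.008 m and x of carrier_a_tail in the frame of rail above 0.05 m and y of carrier_a_mid in the frame of rail between -0.008 and 0.008 m and z of carrier_a_mid in the frame of rail between 0.022 and 0.036 m) and (x of carrier_b_nose in the frame of rail between 0.055 and 0.076 m and x of carrier_b_tail in the frame of rail above 0.115 m and y of carrier_b_mid in the frame of rail between -0.008 and 0.008 m and z of carrier_b_mid in the frame of rail between 0.022 and 0.036 m)) or ((x of carrier_b_nose in the frame of rail between -0.005 and 0.008 m and x of carrier_b_tail in the frame of rail above 0.05 m and y of carrier_b_mid in the frame of rail between -0.008 and 0.008 m and z of carrier_b_mid in the frame of rail between 0.022 and 0.036 m) and (x of carrier_a_nose in the frame of rail between 0.055 and 0.076 m and x of carrier_a_tail in the frame of rail above 0.115 m and y of carrier_a_mid in the frame of rail between -0.008 and 0.008 m and z of carrier_a_mid in the frame of rail between 0.022 and 0.036 m))) and velocity of joint selector between -0.1 and 0.1 rad/s and linear speed of each of carrier_a, carrier_b below 0.02 m/s); the robot touches nothing.
It fails at once if the mirror is shifted by more than 25 mm or tipped (distance of mirror from where it was at the start of the episode above 0.025 m or angle between mirror's own z axis and vertical above 0.3 rad).
It fails at once if the dish is shifted by more than 25 mm or tipped (distance of dish from where it was at the start of the episode above 0.025 m or angle between dish's own z axis and vertical above 0.3 rad).
It fails at once if the beaker is shifted by more than 25 mm or tipped (distance of beaker from where it was at the start of the episode above 0.025 m or angle between beaker's own z axis and vertical above 0.3 rad).
It fails at once if a carrier is tipped over (angle between any of carrier_a_mid, carrier_b_mid's own z axis and vertical above 1.1 rad).
It also fails if it takes over 72 s, if anything falls off the work surface, if the arm or the gripper's body presses on something with over 40 N, if the wrist force passes 120 N, or if a joint passes its speed limit or range.

## Working session

There is one attempt and no reset: what is moved stays moved. The work goes in short steps, each a Python script; the robot and the scene stay as the last script left them, time stands still between calls to the robot, and variables do not carry over. Pictures are saved under pics/ and viewed, and the job is handed in when it is done.

```bash
mkdir -p pics; python3 - <<'E'
from station import *
import cv2,numpy as np
for n in ["scene","side","wrist"]:
    s=get_state(); d=get_image(n)
    cv2.imwrite(f"pics/{n}0.png",d["image"][:,:,::-1])
    np.savez(f"pics/{n}0.npz",**{k:v for k,v in d.items()},p=s["ee_pos"],r=s["eef_rot"])
    print(n,d.keys(),np.round(d["K"],1).tolist()); print(np.round(d.get("T",d.get("tool_from_camera")),3).tolist())
print(get_state())
E
```

```text
scene dict_keys(['image', 'K', 'T']) [[484.6, 0.0, 278.3], [0.0, 484.6, 206.2], [0.0, 0.0, 1.0]]
[[0.142, -0.652, 0.744, 1.471], [0.99, 0.1, -0.101, -0.032], [-0.009, 0.751, 0.66, 0.912], [0.0, 0.0, 0.0, 1.0]]
side dict_keys(['image', 'K', 'T']) [[504.9, 0.0, 288.4], [0.0, 504.9, 210.6], [0.0, 0.0, 1.0]]
[[0.998, 0.04, -0.044, 0.483], [-0.06, 0.707, -0.705, -0.791], [0.003, 0.706, 0.708, 0.962], [0.0, 0.0, 0.0, 1.0]]
wrist dict_keys(['image', 'K', 'tool_from_camera']) [[322.0, 0.0, 284.4], [0.0, 322.0, 206.2], [0.0, 0.0, 1.0]]
[[-0.0, 0.306, -0.952, -0.126], [1.0, 0.0, -0.0, -0.001], [0.0, -0.952, -0.306, -0.078], [0.0, 0.0, 0.0, 1.0]]
{'time_s': 0.15, 'joint_pos': array([-0.10256031,  0.43505728,  0.02500126,  1.57384066, -0.01160433,
        1.13400482, -0.07510965]), 'qd': array([ 0.00159027, -0.00122831,  0.00289461, -0.00411373, -0.00151224,
        0.00210104,  0.00021631]), 'joint_efforts': array([ 1.93215681e-03, -6.70885992e+01,  1.02606665e+00, -3.16448736e+01,
        1.57136447e-02,  9.07747715e-03, -7.57739531e-05]), 'ee_pos': array([ 6.24659088e-01, -8.19264146e-05,  2.47728412e-01]), 'eef_rot': array([ 1.208673  ,  1.20990099, -1.21021335]), 'contact_force': array([-0.18291266, -0.31334955,  0.11776927]), 'torque': array([ 0.04312264,  0.05086605, -0.00247095]), 'opening': 0.08542499883966842}
```

View pics/scene0.png

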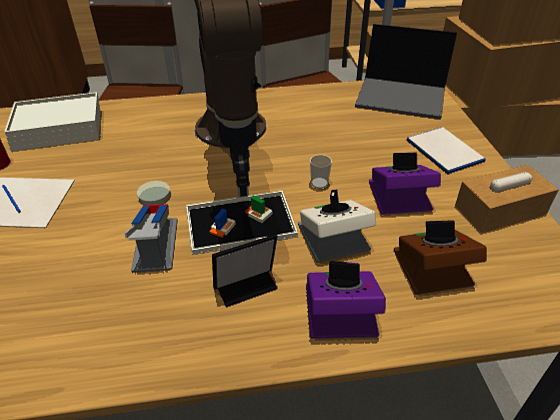

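View pics/side0.png

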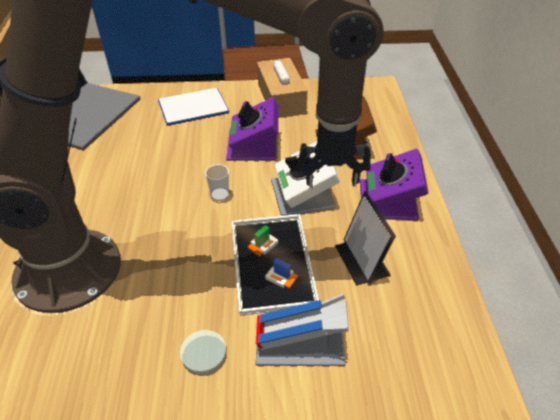

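View pics/wrist0.png

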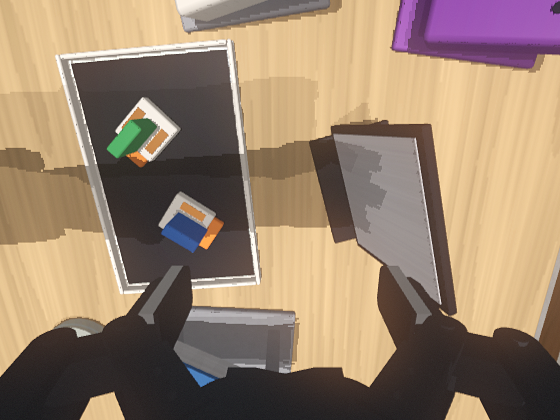

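```bash
cat > h.py <<'E'
import numpy as np,cv2
from scipy.spatial.transform import Rotation as R
def load(n):
    d=dict(np.load(f"pics/{n}.npz")); 
    if "T" not in d:
        W=np.eye(4);W[:3,:3]=R.from_rotvec(d["r"]).as_matrix();W[:3,3]=d["p"]
        d["T"]=W@d["tool_from_camera"]
    return d
def ray(d,uv):
    x,y=(np.array(uv,float)-[d["K"][0,2],d["K"][1,2]])/d["K"][0,0]
    v=d["T"][:3,:3]@np.array([x,-y,-1]); return d["T"][:3,3],v/np.linalg.norm(v)
def onz(d,uv,z):
    o,v=ray(d,uv); return o+v*(z-o[2])/v[2]
def tri(obs):
    A=np.zeros((3,3));b=np.zeros(3);rs=[ray(d,uv) for d,uv in obs]
    for o,v in rs:
        P=np.eye(3)-np.outer(v,v);A+=P;b+=P@o
    p=np.linalg.solve(A,b); return p,[np.linalg.norm((np.eye(3)-np.outer(v,v))@(p-o)) for o,v in rs]
def proj(d,p):
    c=np.linalg.inv(d["T"])@np.r_[p,1]; K=d["K"]
    return np.array([K[0,2]+K[0,0]*c[0]/-c[2],K[1,2]-K[1,1]*c[1]/-c[2]])
def snap(n,name):
    from station import get_state,get_image
    s=get_state(); d=get_image(n)
    cv2.imwrite(f"pics/{name}.png",d["image"][:,:,::-1])
    np.savez(f"pics/{name}.npz",**d,p=s["ee_pos"],r=s["eef_rot"]); return load(name)
def crop(name,x0,y0,x1,y1,f,out):
    im=cv2.imread(f"pics/{name}.png")[y0:y1,x0:x1]
    cv2.imwrite(f"pics/{out}.png",cv2.resize(im,None,fx=f,fy=f,interpolation=cv2.INTER_CUBIC))
def toolR(z,yv):  # tool x = approach dir, y=jaw dir
    x=np.array(z,float);x/=np.linalg.norm(x);y=np.array(yv,float);y-=x*(x@y);y/=np.linalg.norm(y)
    return R.from_matrix(np.c_[x,y,np.cross(x,y)]).as_rotvec()
E
python3 - <<'E'
from h import *
w=load("wrist0");s=load("scene0");d=load("side0")
print(R.from_rotvec(w["r"]).as_matrix().round(2), w["T"][:3].round(3))
print("green/blue wrist fin top", onz(w,(133,135),.061),onz(w,(186,230),.061))
print("tray", [onz(w,q,.018).round(3) for q in [(60,57),(230,42),(258,283),(122,290)]])
print("sel tri",tri([(s,(335,196)),(d,(306,165))]))
print("dish",onz(d,(203,347),.022),"beaker",onz(d,(219,195),0), onz(s,(319,185),0))
print("mirror",onz(d,(365,255),0))
crop("side0",210,200,370,370,4,"c1"); crop("wrist0",50,30,270,300,2.2 and 2.2,"c2"); crop("scene0",115,170,305,275,4,"c3")
E
```

```text
[[-0.  1. -0.]
 [-0. -0. -1.]
 [-1. -0.  0.]] [[ 1.     0.     0.001  0.624]
 [-0.     0.952  0.306  0.078]
 [-0.001 -0.306  0.952  0.374]]
green/blue wrist fin top [0.47923801 0.04903652 0.061     ] [ 0.52064384 -0.04841665  0.061     ]
tray [array([0.397, 0.122, 0.018]), array([0.569, 0.136, 0.018]), array([ 0.59 , -0.138,  0.018]), array([ 0.418, -0.148,  0.018])]
sel tri (array([0.58608312, 0.22229022, 0.12730063]), [np.float64(0.014435016103452776), np.float64(0.014435016103452849)])
dish [ 0.3420363  -0.24340306  0.022     ] beaker [3.55242864e-01 2.38166732e-01 1.11022302e-16] [ 3.65430426e-01  2.42006105e-01 -1.11022302e-16]
mirror [ 7.23641313e-01  5.81850959e-04 -1.11022302e-16]
```

View pics/c1.png

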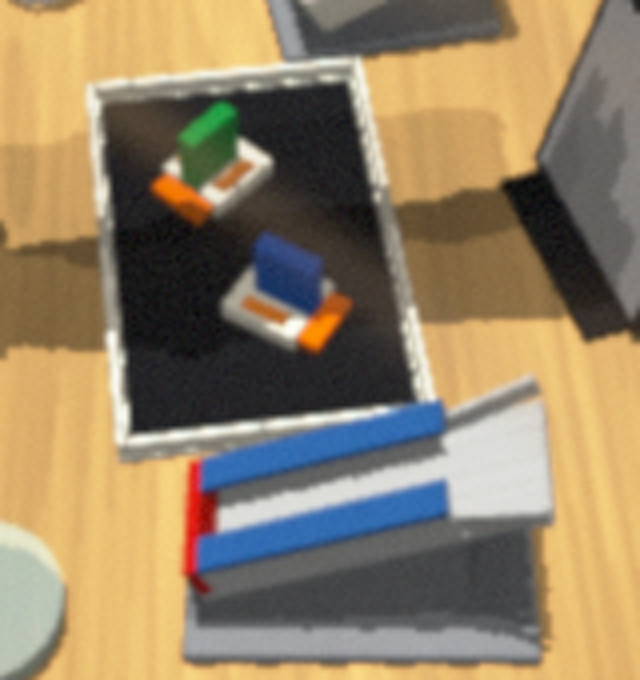

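View pics/c2.png

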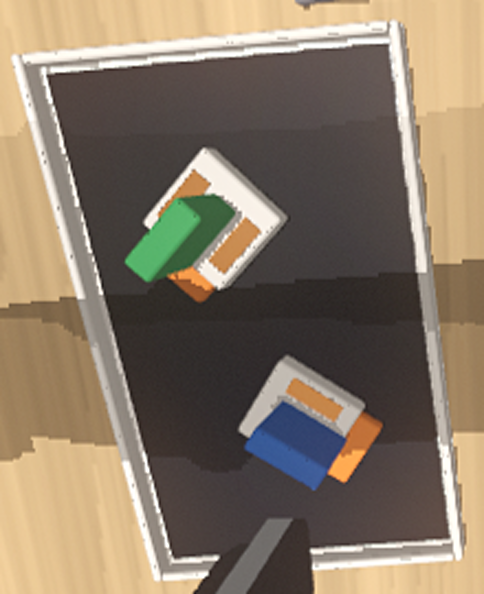

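View pics/c3.png

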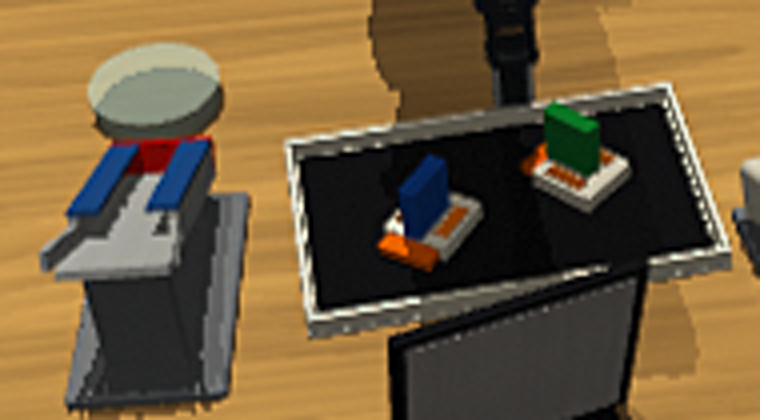

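```bash
python3 - <<'E'
from h import *
from station import *
r=toolR([0,0,-1],[1,0,0])
move_to([0.50,-0.06,0.30],r); snap("wrist","w1")
move_to([0.62,-0.13,0.26],r); snap("wrist","w2"); 
snap("side","side2"); snap("scene","scene2")
print(get_state()["time_s"])
E
```

```text
1.625
```

View pics/w1.png

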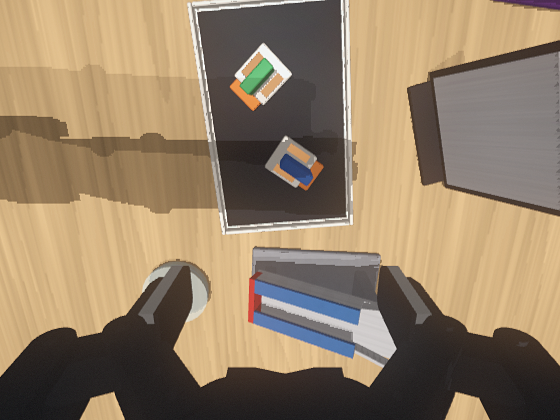

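View pics/w2.png

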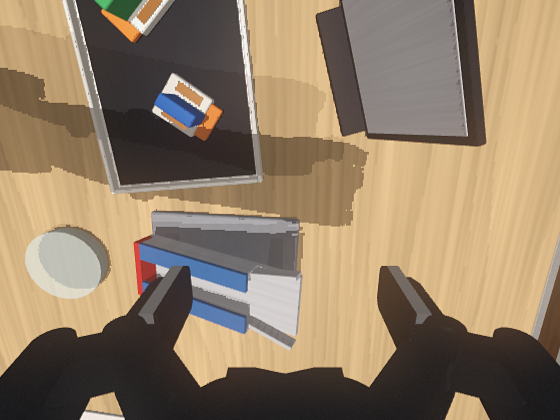

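View pics/side2.png

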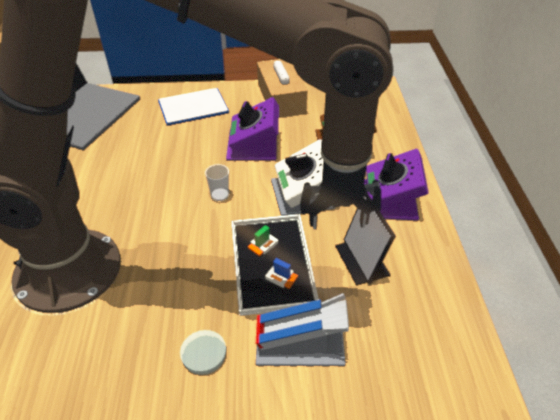

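```bash
python3 - <<'E'
from h import *
for n in ["w1","w2","side2","scene2"]:
    im=cv2.imread(f"pics/{n}.png");hsv=cv2.cvtColor(im,cv2.COLOR_BGR2HSV)
    for nm,lo,hi in [("blue",(100,120,60),(125,255,255)),("green",(50,120,50),(80,255,255)),("orange",(5,170,120),(16,255,255))]:
        m=cv2.inRange(hsv,lo,hi)
        for c in cv2.findContours(m,0,2)[0]:
            if cv2.contourArea(c)>60:
                r=cv2.minAreaRect(c); M=cv2.moments(c)
                if r[0][1]<200 and n[0]=='s' and 0: continue
                a=cv2.approxPolyDP(c,2.5,True)[:,0].tolist()
                print(n,nm,int(cv2.contourArea(c)),np.round(r[0]),np.round(r[1],1),a if len(a)<9 else "")
crop("w1",220,230,420,380,4,"c4");crop("w2",120,190,320,360,4,"c5");crop("side2",240,280,360,370,6,"c6")
E
```

```text
w1 blue 817 [314. 338.] [82.5 12.3] [[277, 320], [276, 325], [283, 329], [278, 331], [352, 356], [354, 346]]
w1 blue 1103 [311. 303.] [99.3 13.9] [[262, 294], [357, 323], [358, 310], [271, 285], [266, 286], [266, 292], [271, 295]]
w1 blue 466 [296. 169.] [35.8 14.7] [[285, 154], [280, 167], [307, 184], [312, 177], [309, 170]]
w1 orange 144 [311. 175.] [ 9.5 30.3] [[316, 161], [310, 169], [314, 177], [307, 186], [299, 184], [304, 189], [322, 168]]
w1 orange 276 [244.  95.] [33.9 10.6] [[236, 79], [230, 87], [253, 110], [260, 103], [247, 95]]
w2 blue 576 [218. 316.] [58.3 14.2] [[193, 299], [190, 313], [243, 332], [230, 325], [233, 318], [240, 319], [242, 323], [242, 318]]
w2 blue 1476 [192. 267.] [115.2  16.7] [[139, 244], [142, 259], [167, 267], [172, 264], [188, 265], [192, 275], [245, 291], [245, 275]]
w2 blue 806 [179. 109.] [50.2 19.1] 
w2 green 99 [108.   4.] [26.4 11.6] [[95, 0], [117, 15], [107, 9], [113, 0]]
w2 orange 415 [208. 122.] [13.3 36.2] [[213, 104], [195, 132], [203, 140], [222, 111]]
w2 orange 394 [121.  23.] [46.  12.1] [[101, 10], [131, 41], [136, 40], [140, 33], 
[... 346 characters left out ...]
 [227, 46], [245, 45]]
side2 blue 7518 [157.  37.] [ 76.7 129.3] 
side2 green 100 [264. 232.] [11.3 14.8] [[264, 225], [255, 234], [266, 238], [269, 227]]
side2 orange 73 [291. 280.] [ 6.  15.6] [[296, 274], [291, 275], [286, 286], [294, 281]]
side2 orange 75 [255. 249.] [16.1  6.4] [[248, 245], [257, 254], [262, 253], [258, 247]]
scene2 blue 79 [219. 218.] [ 7.9 20.9] [[222, 208], [215, 216], [216, 228], [219, 229], [218, 219], [225, 211]]
scene2 blue 101 [140. 215.] [ 6.7 22.8] [[148, 206], [142, 207], [132, 223], [139, 223]]
scene2 blue 100 [159. 214.] [ 6.7 21.5] [[166, 205], [159, 207], [152, 222], [159, 221]]
scene2 blue 61 [398.   4.] [ 7. 11.] [[394, 0], [393, 7], [404, 5], [404, 0]]
```

View pics/c4.png

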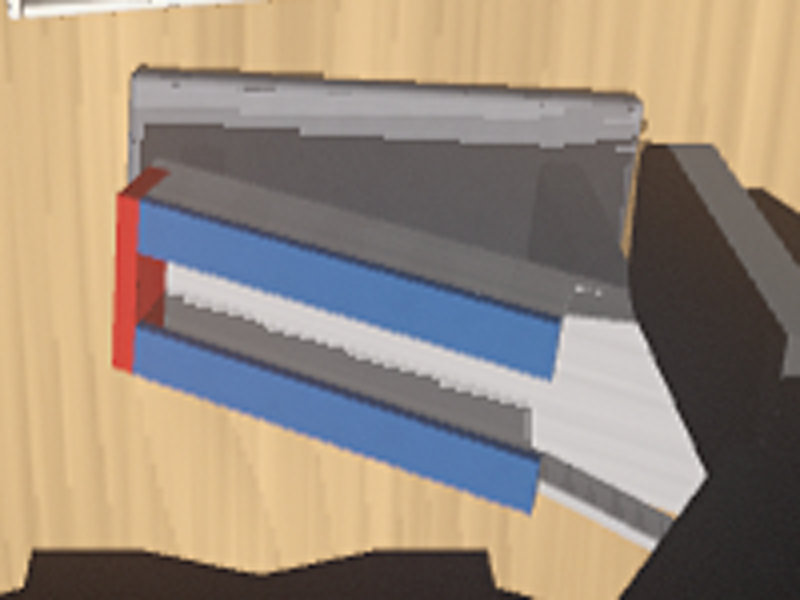

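View pics/c5.png

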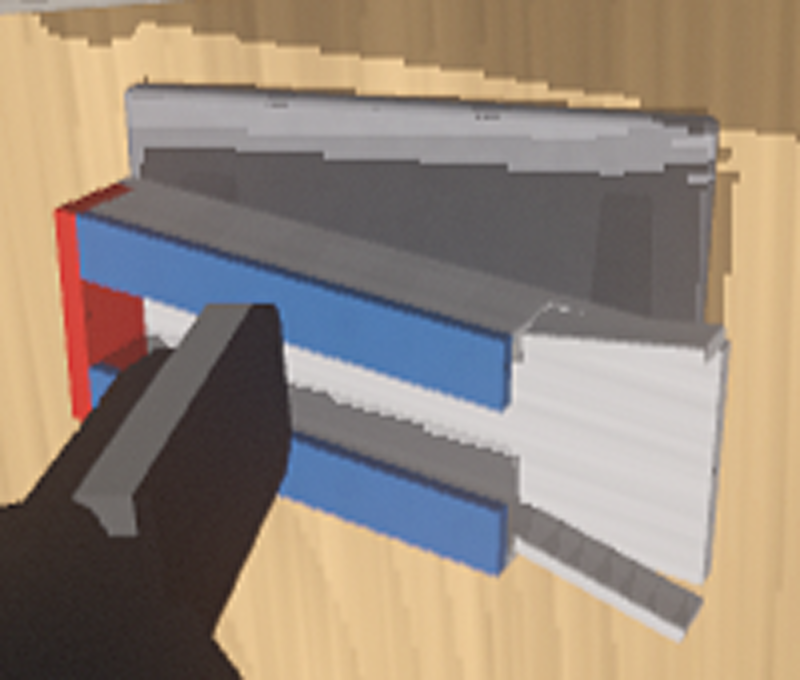

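View pics/c6.png

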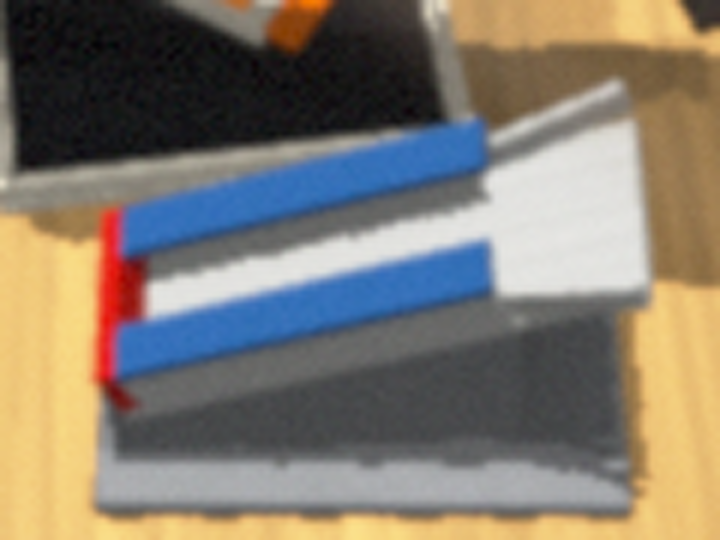

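```bash
cat > rail.py <<'E'
from h import *
from scipy.optimize import least_squares
w1,w2,s2=load("w1"),load("w2"),load("side2")
def c(l,f,o): return {k:np.array(v)/f+o-0.5*(1-1/f) for k,v in l.items()}
P={"w1":c(dict(A0=(140,203),A1=(562,320),B0=(138,256),B1=(552,380),C0=(137,327),C1=(540,457),D0=(133,374),D1=(531,515)),4,(220,230)),
"w2":c(dict(A0=(80,215),A1=(512,340),B0=(80,282),B1=(503,410),C1=(508,508),D1=(498,575)),4,(120,190)),
"side":c(dict(A0=(125,205),A1=(487,118),B0=(122,258),B1=(487,165),C0=(118,326),C1=(490,240),D0=(115,380),D1=(490,295)),6,(240,280))}
V=dict(w1=w1,w2=w2,side=s2)
def frame(q,sl=np.deg2rad(24)):
    T=np.eye(4);T[:3,:3]=(R.from_euler("z",q[2])*R.from_euler("y",-sl)).as_matrix();T[:3,3]=[q[0],q[1],0.045];return T
if __name__=="__main__":
    for k in ["A0","B0","C0","D0","A1","B1","C1","D1"]:
        p,e=tri([(V[v],P[v][k]) for v in P if k in P[v]]);print(k,p.round(4),np.round(e,4))
    Y=dict(A=None,B=.014,C=-.014,D=None)
    def res(q,vs=P):
        T=frame(q);o=[]
        for v in vs:
            for k,uv in P[v].items():
                y={'A':q[3],'B':.014,'C':-.014,'D':-q[3]}[k[0]]
                X=(T@[0.134*int(k[1]),y,.0215,1])[:3]
                o+=list(proj(V[v],X)-uv)
        return np.array(o)
    for vs in [P,["w1","w2"],["side"]]:
        r=least_squares(lambda q:res(q,vs),[.5,-.2,0,.03]);print(r.x.round(4),np.abs(r.fun).max().round(2),np.sqrt((r.fun**2).mean()).round(2))
E
python3 rail.py
```

```text
A0 [ 0.4622 -0.1971  0.0643] [0.0009 0.0007 0.0011]
B0 [ 0.4603 -0.2175  0.0636] [0.0002 0.0015 0.0017]
C0 [ 0.4594 -0.2446  0.0635] [0.0005 0.0005]
D0 [ 0.4577 -0.2641  0.0622] [0.0008 0.0008]
A1 [ 0.5853 -0.2047  0.1163] [0.0005 0.0006 0.001 ]
B1 [ 0.5831 -0.2236  0.1172] [0.0002 0.0012 0.0012]
C1 [ 0.5821 -0.2518  0.1158] [0.0002 0.0001 0.0003]
D1 [ 0.5798 -0.272   0.1162] [0.0007 0.0011 0.0005]
[ 0.4686 -0.2306 -0.0524  0.0334] 1.94 0.79
[ 0.4685 -0.2302 -0.0513  0.0331] 1.49 0.6
[ 0.4696 -0.2323 -0.0685  0.0339] 0.5 0.22
```

```bash
python3 - <<'E'
import cv2,numpy as np
from h import *
def g(n,x0,y0,s=70,f=8):
    im=cv2.imread(f"pics/{n}.png")[y0:y0+s,x0:x0+s]; return cv2.resize(im,(400,400),interpolation=cv2.INTER_CUBIC)
cv2.imwrite("pics/c7.png",np.hstack([g("wrist0",105,92,80),g("w1",225,38,80)]))
cv2.imwrite("pics/c8.png",np.hstack([g("wrist0",150,185,80),g("w1",255,130,80)]))
E
```

```text
(no output)
```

View pics/c7.png

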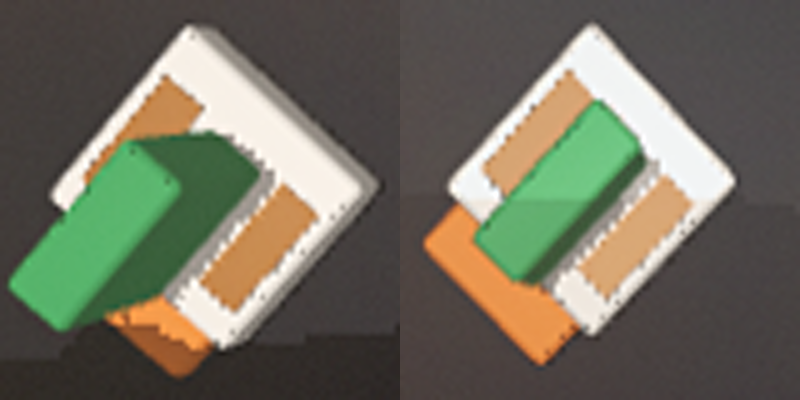

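View pics/c8.png

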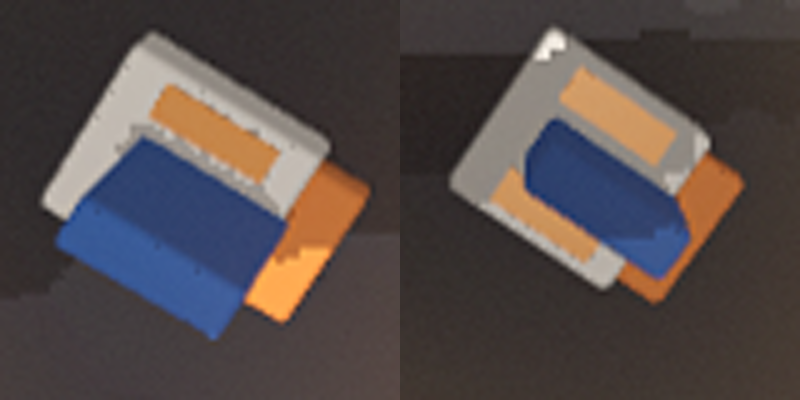

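```bash
python3 - <<'E'
from h import *
w1=load("w1");w0=load("wrist0")
def f(off,pts,z,d): return [onz(d,np.array(p)/5+off-.4,z)[:2] for p in pts]
def rep(n,tail,white,nose,off,d):
    t=f(off,tail,.019,d);w=f(off,white,.019,d);k=f(off,nose,.014,d)
    tm=np.mean(t,0);nm=np.mean(k,0);wm=np.mean(w,0)
    a=nm-tm;u=a/np.linalg.norm(a)
    te=t[1]-t[0]; 
    print(n,"center",((tm+nm)/2).round(4),"len",np.linalg.norm(a).round(4),"tailw",np.linalg.norm(te).round(4),"head",np.degrees(np.arctan2(a[1],a[0])).round(1),"edge-based",np.degrees(np.arctan2(te[1],te[0])).round(1),"c from tail+25 white",((tm+wm)/2+7*.001*u).round(4), np.linalg.norm(wm-tm).round(4))
rep("green w1",[(192,22),(335,180)],[(50,187),(190,335)],[(25,242),(143,365)],(225,38),w1)
rep("blue w1",[(152,30),(50,185)],[(308,135),(207,290)],[(343,182),(257,303)],(255,130),w1)
rep("green w0",[(190,25),(362,192)],[(50,195),(222,350)],[(100,300),(180,375)],(105,92),w0)
rep("blue w0",[(140,42),(42,203)],[(320,155),(230,300)],[(370,190),(280,322)],(150,185),w0)
print([p.round(4) for p in f((225,38),[(200,100),(240,143),(123,283),(75,240)],.061,w1)])
print([p.round(4) for p in f((105,92),[(130,143),(182,185),(62,332),(8,285)],.061,w0)])
E
```

```text
green w1 center [0.4696 0.0455] len 0.0626 tailw 0.047 head -134.9 edge-based -45.5 c from tail+25 white [0.4695 0.0453] 0.049
blue w1 center [ 0.5131 -0.0579] len 0.0629 tailw 0.0469 head -34.8 edge-based -123.9 c from tail+25 white [ 0.513  -0.0575] 0.0482
green w0 center [0.4725 0.0427] len 0.0625 tailw 0.047 head -127.9 edge-based -46.4 c from tail+25 white [0.4701 0.0447] 0.0489
blue w0 center [ 0.5134 -0.0574] len 0.0622 tailw 0.0479 head -34.9 edge-based -124.6 c from tail+25 white [ 0.514  -0.0567] 0.0485
[array([0.479, 0.063]), array([0.4872, 0.0547]), array([0.4618, 0.0271]), array([0.4519, 0.0357])]
[array([0.4789, 0.0627]), array([0.4877, 0.055 ]), array([0.4605, 0.0271]), array([0.4515, 0.0362])]
```

```bash
cat >> h.py <<'E'
RQ=[0.4690,-0.2308,-0.056]
def railT():
    T=np.eye(4);T[:3,:3]=(R.from_euler("z",RQ[2])*R.from_euler("y",-np.deg2rad(24))).as_matrix();T[:3,3]=[RQ[0],RQ[1],0.045];return T
def rp(x,y=0,z=0): return (railT()@[x,y,z,1])[:3]
def railrot(s): # tool y = -s*rail y
    T=railT(); return toolR(-T[:3,2],-s*T[:3,1])
def vec(deg): a=np.deg2rad(deg); return [np.cos(a),np.sin(a),0]
BLUE=([.5132,-.0575],-34.5); GREEN=([.4696,.0453],-135.2)
E
python3 - <<'E'
from h import *
from station import *
for nm,(c,h) in [("b",BLUE),("g",GREEN)]:
  for s in (1,-1):
    gr=toolR([0,0,-1],s*np.array(vec(h+90)))
    print(nm,s)
    for p,r in [([*c,.15],gr),([*c,.05],gr),(rp(.174,0,.13),railrot(s)),(rp(.174,0,.045),railrot(s)),(rp(.1,0,.045),railrot(s)),(rp(.032,0,.045),railrot(s))]:
        q=ik(p,r); print(None if q is None else np.round(q,2))
E
```

```text
b 1
[ 0.12  0.38 -0.15  1.94  0.08  0.82  0.9 ]
[ 0.1   0.53 -0.12  2.03  0.11  0.59  0.87]
[ 0.1   0.26  0.34  1.97 -0.44  0.56 -0.88]
[ 0.16  0.41  0.26  1.98 -0.59  0.42 -0.74]
[ 0.29  0.38  0.13  2.14 -0.7   0.3  -0.57]
[ 0.5   0.36 -0.06  2.28 -0.88  0.18 -0.33]
b -1
[-0.39  0.4   0.53  1.99 -0.27  0.82 -1.88]
[-0.33  0.56  0.47  2.06 -0.43  0.61 -1.74]
[ 0.62  0.28 -0.3   1.93 -0.07  0.53  1.92]
[ 0.63  0.44 -0.37  1.94  0.12  0.38  1.75]
[ 0.73  0.41 -0.42  2.11  0.14  0.26  1.76]
[ 0.83  0.4  -0.47  2.25  0.24  0.14  1.72]
g 1
[-0.35  0.31  0.17  2.07 -0.07  0.77 -0.92]
[-0.33  0.47  0.15  2.15 -0.14  0.52 -0.86]
[ 0.1   0.26  0.34  1.97 -0.44  0.56 -0.88]
[ 0.16  0.41  0.26  1.98 -0.59  0.42 -0.74]
[ 0.29  0.38  0.13  2.14 -0.7   0.3  -0.57]
[ 0.5   0.36 -0.06  2.28 -0.88  0.18 -0.33]
g -1
[ 0.17  0.35 -0.48  2.03  0.22  0.81  1.92]
[ 0.11  0.51 -0.42  2.12  0.37  0.58  1.78]
[ 0.62  0.28 -0.3   1.93 -0.07  0.53  1.92]
[ 0.63  0.44 -0.37  1.94  0.12  0.38  1.75]
[ 0.73  0.41 -0.42  2.11  0.14  0.26  1.76]
[ 0.83  0.4  -0.47  2.25  0.24  0.14  1.72]
```

Carriers: the blue fin is at w1 (296,160) with its nose towards (313,175), and the green fin is at w1 (258,77) with its nose towards (242,97). Neither has a look-alike. For the selector there are four candidates in the scene view: the white box (335,205), purple (405,170), purple (345,275) and brown (440,235). I choose the white one. The crops confirm both carriers' noses, so I'm grasping blue first.

```bash
python3 - <<'E'
from h import *
from station import *
c,h=BLUE; gr=toolR([0,0,-1],vec(h+90))
move_to([*c,.11],gr)
move_l([*c,.050],rate=.1)
gripper_to(.0,40)
print(get_state()["opening"])
move_l([*c,.25],rate=.25)
move_to(rp(.178,0,.12),railrot(1))
s=get_state();print(s["time_s"],s["ee_pos"],rp(.178,0,.12))
snap("wrist","w3");snap("side","side3");snap("scene","scene3")
crop("side3",230,240,370,360,5,"c9")
E
```

```text
0.01353845372261685
6.3667 [ 0.5825903  -0.23644721  0.22650239] [ 0.5826243  -0.23716962  0.22702458]
```

View pics/w3.png

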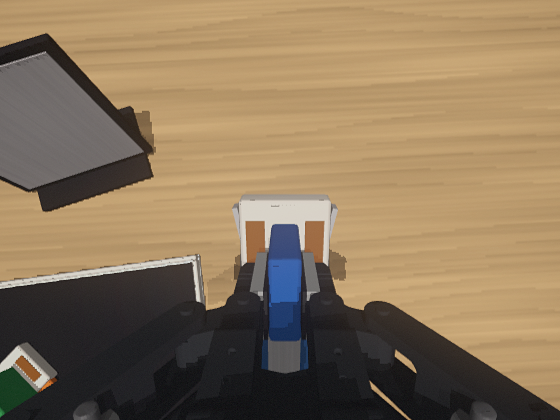

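View pics/side3.png

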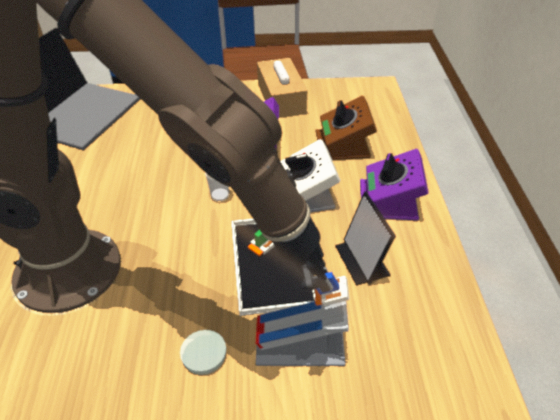

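View pics/scene3.png

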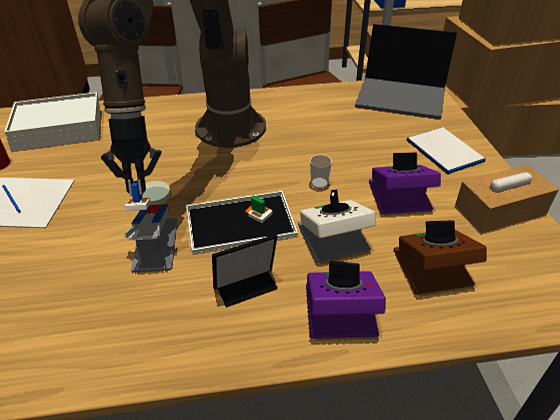

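The blue carrier is held square, with its tail spanning columns 238–332 in w3 and its fin centred at 285. I'm lowering it onto the tongue.

```bash
python3 - <<'E'
from h import *
from station import *
def rl(p): return (np.linalg.inv(railT())@np.r_[p,1])[:3]
move_l(rp(.176,0,.056),rate=.12)
t=move_l(rp(.176,0,.038),rate=.03,until_force=5)
s=get_state();z=rl(s["ee_pos"]);print(t,z.round(4),s["contact_force"].round(1),s["time_s"])
snap("side","side4");crop("side4",230,240,370,360,5,"c10");snap("wrist","w4")
E
```

```text
True [0.1763 0.     0.0452] [0.7 0.4 2. ] 7.6333
```

View pics/c10.png

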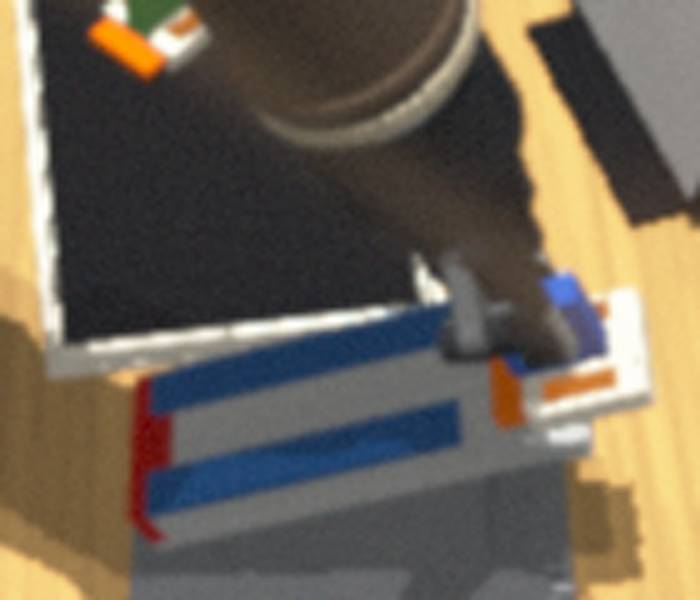

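View pics/w4.png

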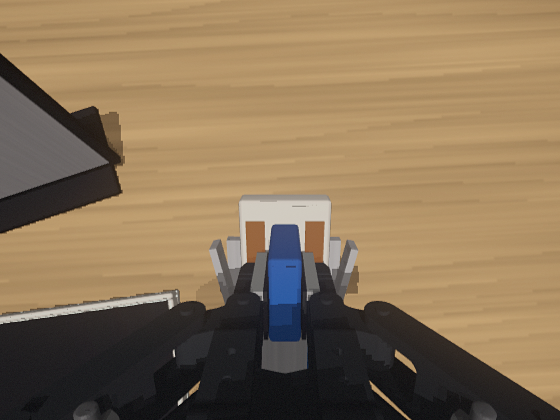

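Contact came at the expected floor height, and the guides (columns 215 and 355) straddle the carrier evenly. Now I slide it in.

```bash
cat >> h.py <<'E'
def rl(p): return (np.linalg.inv(railT())@np.r_[p,1])[:3]
E
python3 - <<'E'
from h import *
from station import *
move_l(rp(.176,0,.0465),rate=.03)
for x,rt,f in [(.125,.05,14),(.045,.06,14),(.022,.025,14)]:
    t=move_l(rp(x,0,.0465),rate=rt,until_force=f)
    s=get_state();print(x,t,rl(s["ee_pos"]).round(4),s["contact_force"].round(1),s["time_s"])
    if t: break
snap("side","side5");crop("side5",230,270,370,370,5,"c11")
E
```

```text
0.125 False [ 0.1255 -0.      0.0465] [-0.5 -0.3 -0.5] 9.15
0.045 False [0.0455 0.     0.0465] [-0.   0.5 -0.8] 10.6333
0.022 True [ 0.0315 -0.0002  0.0468] [1.8 1.  1.9] 11.3
```

View pics/c11.png

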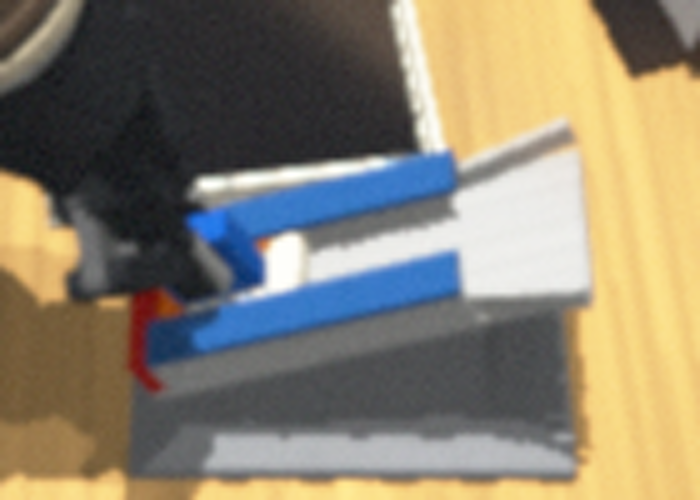

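Blue is at the red stop: it is under the lips and the contact came at x = 31.5 mm. I'm releasing it and fetching green.

```bash
python3 - <<'E'
from h import *
from station import *
gripper_to(.05)
move_l(rp(.032,0,.12),rate=.15)
snap("side","side6");crop("side6",230,270,370,370,5,"c12")
gripper_to(.085)
c,h=GREEN; gr=toolR([0,0,-1],vec(h+90))
move_to([*c,.12],gr)
move_l([*c,.050],rate=.1)
gripper_to(.0,40)
print(get_state()["opening"])
move_l([*c,.25],rate=.25)
move_to(rp(.178,0,.11),railrot(1))
snap("wrist","w7");snap("side","side7");crop("side7",230,240,370,360,5,"c13")
print(get_state()["time_s"])
E
```

```text
0.01359536032542834
17.725
```

View pics/c12.png

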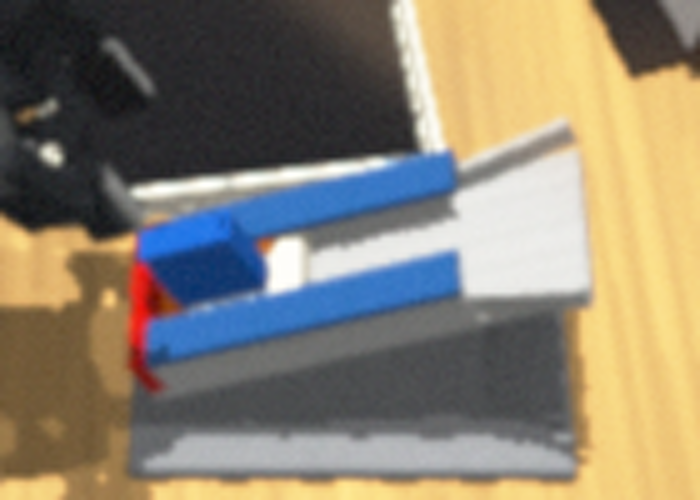

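View pics/w7.png

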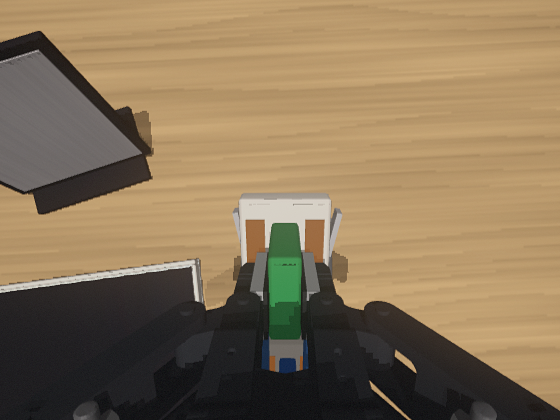

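View pics/c13.png

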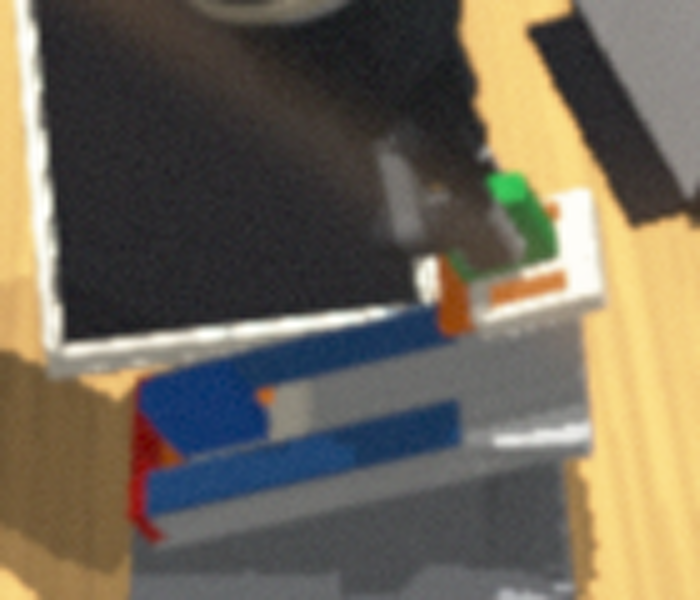

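Blue sits at the stop and green is held straight, nose downhill. I repeat the insertion; the second centre should stop near x = 96 mm.

```bash
python3 - <<'E'
from h import *
from station import *
move_l(rp(.176,0,.054),rate=.12)
t=move_l(rp(.176,0,.040),rate=.03,until_force=5)
print(t,rl(get_state()["ee_pos"]).round(4))
z=rl(get_state()["ee_pos"])[2]+.0015 if t else .0465
move_l(rp(.176,0,z),rate=.03)
for x,rt,f in [(.130,.05,14),(.106,.06,14),(.085,.02,14)]:
    t=move_l(rp(x,0,z),rate=rt,until_force=f)
    s=get_state();print(x,t,rl(s["ee_pos"]).round(4),s["contact_force"].round(1),s["time_s"])
    if t: break
snap("side","side8");crop("side8",230,270,370,370,5,"c14")
E
```

```text
True [ 0.1766 -0.0002  0.0451]
0.13 False [ 0.1305 -0.      0.0466] [ 0.1  0.2 -1.2] 20.0333
0.106 False [ 0.1058 -0.0002  0.0467] [ 0.9  0.6 -1. ] 20.5833
0.085 True [ 0.0944 -0.0002  0.0473] [ 1.3 -0.6  1.5] 21.3667
```

View pics/c14.png

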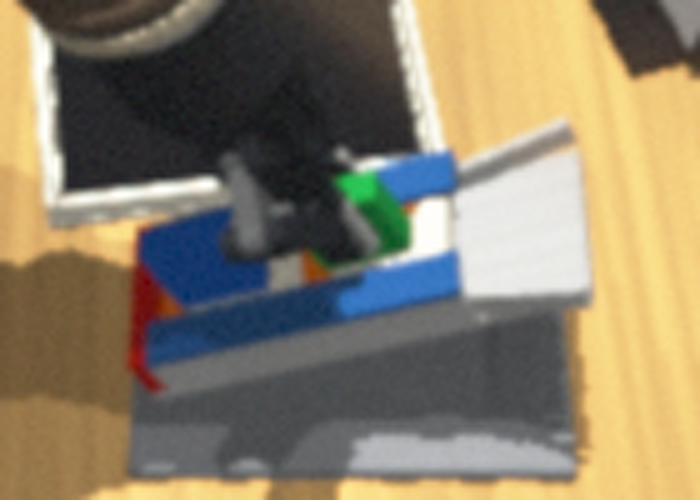

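```bash
python3 - <<'E'
from h import *
from station import *
gripper_to(.05)
move_l(rp(.096,0,.15),rate=.15)
snap("side","side9");crop("side9",230,270,370,370,5,"c15")
r=toolR([0,0,-1],[1,0,0])
move_to([.56,.15,.30],r); snap("wrist","w9"); snap("scene","scene9")
move_to([.53,.23,.33],r); snap("wrist","w10")
print(get_state()["time_s"])
E
```

```text
24.8167
```

View pics/c15.png

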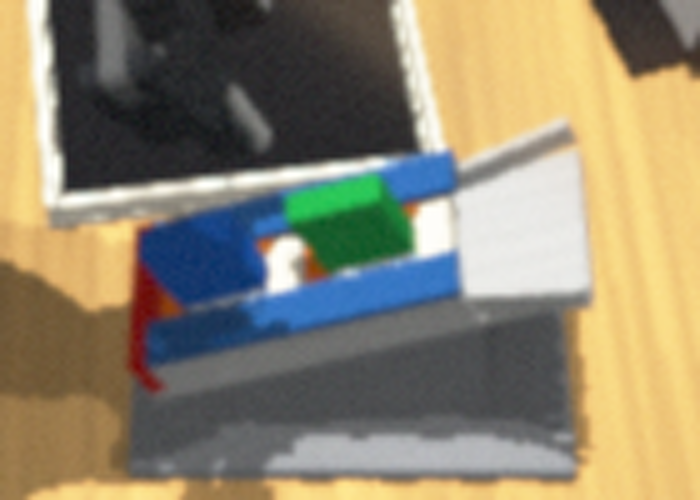

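View pics/w9.png

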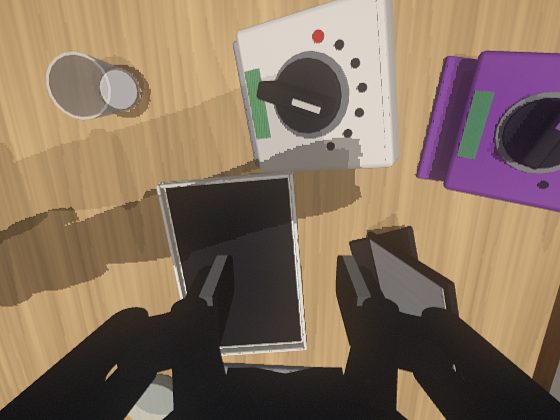

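View pics/w10.png

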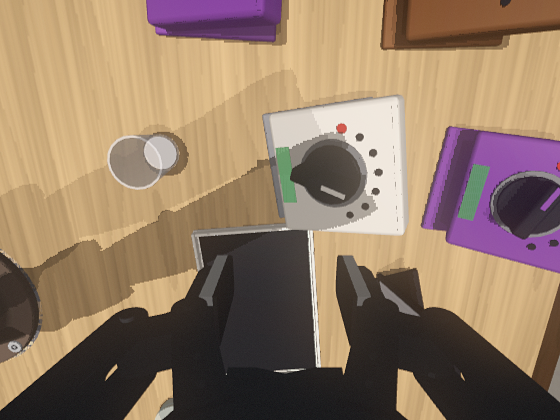

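```bash
python3 - <<'E'
from h import *
from scipy.optimize import least_squares
a,b=load("w9"),load("w10")
def dots(n,box):
    x0,y0,x1,y1=box
    im=cv2.imread(f"pics/{n}.png")[y0:y1,x0:x1]
    im=cv2.resize(im,None,fx=4,fy=4,interpolation=cv2.INTER_CUBIC)
    cv2.imwrite(f"pics/z_{n}.png",im)
dots("w9",(230,0,400,150));dots("w10",(260,95,410,240))
E
```

```text
(no output)
```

View pics/z_w9.png

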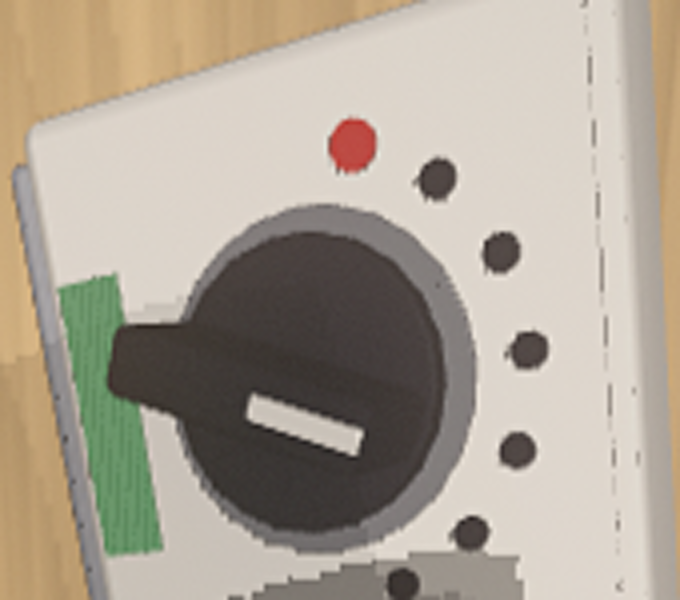

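View pics/z_w10.png

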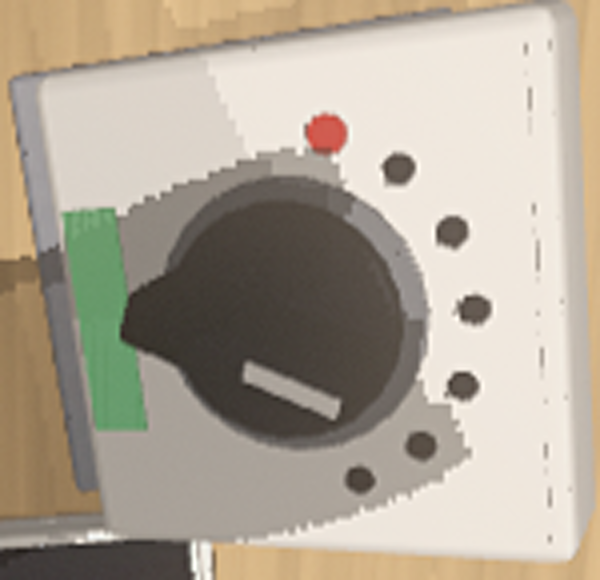

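```bash
cat > sel.py <<'E'
from h import *
from scipy.optimize import least_squares
a,b=load("w9"),load("w10")
pa=np.array([(353,145),(438,180),(502,252),(530,350),(518,450),(471,533),(403,585)])/4+[230,0]-.375
pb=np.array([(327,133),(400,168),(453,232),(475,310),(463,386),(422,446),(361,480)])/4+[260,95]-.375
def frame(yaw,tilt=np.deg2rad(28)):
    n=np.array([-np.sin(tilt)*np.cos(yaw),-np.sin(tilt)*np.sin(yaw),np.cos(tilt)])
    u=np.array([np.cos(tilt)*np.cos(yaw),np.cos(tilt)*np.sin(yaw),np.sin(tilt)]) # uphill
    return n,u,np.cross(u,n)  # right seen from front: u x n
def dirn(yaw,ang): # clockwise from uphill
    n,u,r=frame(yaw); return np.cos(ang)*u+np.sin(ang)*r
def res(q,vs=((a,pa),(b,pb))):
    o=[]
    for d,p in vs:
        for i in range(7):
            X=q[:3]+q[4]*dirn(q[3],np.deg2rad(-72+24*i)); o+=list(proj(d,X)-p[i])
    return np.array(o)
def fit():
    for vs in (((a,pa),(b,pb)),((a,pa),),((b,pb),)):
        r=least_squares(lambda q:res(q,vs),[.58,.22,.09,0,.042]); print(r.x.round(4),np.abs(r.fun).max().round(2))
        if len(vs)==2: q=r.x
    return q
if __name__=="__main__":
    q=fit(); n,u,rt=frame(q[3]); print("u",u.round(3),"right",rt.round(3))
    print([ (t[0].round(4),np.round(t[1],4)) for t in [tri([(a,pa[i]),(b,pb[i])]) for i in (0,3,6)]])
    c=q[:3]+.047*n
    for d,pp,f,o in [(a,[(247,408),(362,443)],4,(230,0)),(b,[(245,372),(340,410)],4,(260,95))]:
        X=[]
        for p in pp:
            oo,v=ray(d,np.array(p)/4+o-.375); X.append(oo+v*(n@(c-oo))/(n@v))
        X=[x-c for x in X]; print([(np.round([x@u,x@rt],4)) for x in X]); e=X[1]-X[0]
        print("angle from uphill cw deg",np.degrees(np.arctan2(e@rt,e@u)),"joint",np.degrees(np.arctan2(e@rt,e@u))+72)
    print("grip",(q[:3]+.033*n).round(4))
E
python3 sel.py
```

```text
[0.5835 0.2322 0.0962 0.152  0.052 ] 0.39
[0.5661 0.228  0.336  0.1522 0.0142] 0.33
[0.5428 0.2893 0.3649 0.1516 0.0133] 0.2
u [0.873 0.134 0.469] right [ 0.151 -0.988  0.   ]
[(array([0.59  , 0.2835, 0.103 ]), array([0.0001, 0.0001])), (array([0.6287, 0.2392, 0.1213]), array([0., 0.])), (array([0.6051, 0.1854, 0.1039]), array([0.0001, 0.0001]))]
[array([0.004 , 0.0023]), array([0.0289, 0.0127])]
angle from uphill cw deg 22.63269904759039 joint 94.63269904759039
[array([0.0047, 0.0025]), array([0.0287, 0.0126])]
angle from uphill cw deg 22.789064985541852 joint 94.78906498554186
grip [0.5681 0.2299 0.1253]
```

```bash
cat >> h.py <<'E'
SC=np.array([.5681,.2299,.1253]); SY=.152
def sframe():
    import sel; return sel.frame(SY)
def srot(deg,s): # joint angle deg; jaw across bar
    import sel; n,u,r=sel.frame(SY); a=np.deg2rad(deg-72)
    bar=np.cos(a)*u+np.sin(a)*r; y=np.cross(n,bar); return toolR(-n,s*y)
E
python3 - <<'E'
from h import *
from station import *
import sel
n=sframe()[0]
for s in (1,-1):
    print(s)
    for h,d in [(.09,96),(.003,96),(.003,48),(.003,0),(.003,-4),(.003,36),(.003,72),(.09,72)]:
        q=ik(SC+n*h,srot(d,s)); print(d,None if q is None else np.round(q,2))
E
```

```text
1
96 [-0.62  0.2  -0.01  2.16  0.6   0.4   0.17]
96 [-0.73  0.39  0.18  2.17  0.73  0.19  0.03]
48 [-0.59  0.38  0.01  2.16  0.93  0.25  0.69]
0 [-0.43  0.39 -0.2   2.14  1.07  0.32  1.4 ]
-4 [-0.42  0.4  -0.21  2.14  1.08  0.32  1.46]
36 [-0.55  0.39 -0.04  2.16  0.97  0.26  0.86]
72 [-0.67  0.38  0.1   2.16  0.83  0.21  0.36]
72 [-0.55  0.21 -0.09  2.16  0.63  0.41  0.55]
-1
96 [-1.06  0.21  0.52  2.2   0.3   0.33 -2.68]
96 [-1.01  0.42  0.56  2.19 -0.29  0.13 -2.11]
48 [-0.94  0.41  0.45  2.19  0.08  0.13 -1.64]
0 [-0.87  0.4   0.37  2.18  0.35  0.14 -1.06]
-4 [-0.87  0.4   0.36  2.18  0.37  0.15 -1.01]
36 [-0.92  0.41  0.43  2.18  0.15  0.13 -1.49]
72 [-0.97  0.41  0.5   2.19 -0.08  0.13 -1.89]
72 [-1.03  0.21  0.48  2.19  0.32  0.33 -2.29]
```

Dots fit a circle to within 0.4 px. The white box's pointer reads 94.7°, so it is at click 4, in both views. I'm gripping the selector now.

```bash
python3 - <<'E'
from h import *
from station import *
n=sframe()[0]
move_to(SC+n*.10,srot(96,1))
move_l(SC+n*.004,rate=.1,until_force=8)
s=get_state();print((s["ee_pos"]-SC)@n,s["contact_force"].round(1))
snap("side","side11");snap("scene","scene11");snap("wrist","w11")
crop("scene11",280,160,400,270,5,"c16")
gripper_to(0,60)
s=get_state();print(s["opening"],s["contact_force"].round(1),s["torque"].round(2),s["time_s"])
E
```

```text
0.004355912002324683 [ 1.   0.2 -0.3]
0.015200977266166446 [-4.1 -0.9  4.9] [-0.23  0.56 -0.05] 27.3
```

View pics/c16.png

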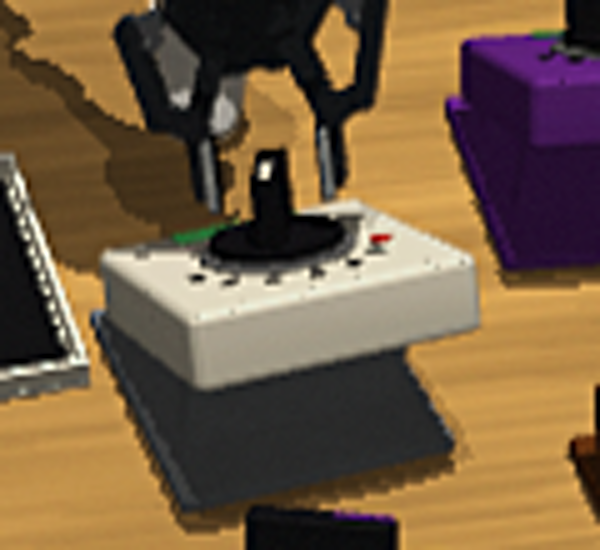

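View pics/w11.png

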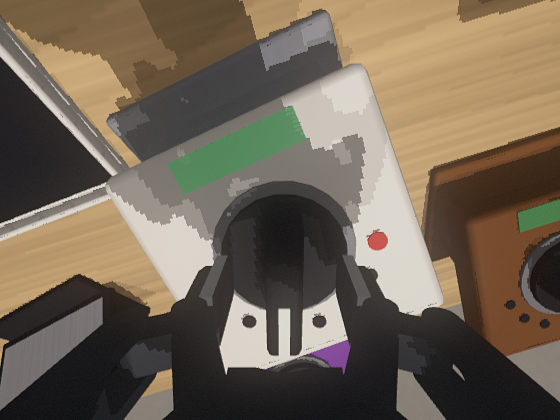

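The jaws straddle the bar, with the skirt circle centred between the pads in w11. Closing gave about 6.5 N along the axis, so the tips probably grazed the skirt. I'm regripping 4 mm higher and then turning anticlockwise.

```bash
python3 - <<'E'
from h import *
from station import *
n=sframe()[0]
gripper_to(.035)
move_l(SC+n*.008,rate=.05)
gripper_to(0,60)
def rep(t):
    s=get_state();print(t,s["opening"].__round__(4),s["contact_force"].round(1),"axis torque",(s["torque"]@n).round(3),s["torque"].round(2),round(s["time_s"],2), ((s["ee_pos"]-SC)@n).round(4))
rep("grip")
for d in [84,72,60,48,36,24,12,4,0,-3]:
    move_to(SC+n*.008,srot(d,1)); rep(d)
snap("wrist","w12");snap("scene","scene12");crop("scene12",280,160,400,270,5,"c17")
E
```

```text
grip 0.0149 [-3.  -0.7  5.5] axis torque 0.012 [-0.15  0.61 -0.02] 28.18 0.0082
84 0.0147 [-4.5 -0.4  6.9] axis torque -0.021 [-0.17  0.73 -0.05] 28.45 0.0082
72 0.0147 [-5.1 -1.6  8.3] axis torque 0.045 [-0.2  0.7 -0. ] 28.73 0.0082
60 0.0145 [-4.5 -1.2  7.9] axis torque -0.0 [-0.23  0.59 -0.07] 29.01 0.0082
48 0.0145 [-5.  -1.4  7.1] axis torque 0.064 [-0.33  0.6  -0.05] 29.3 0.0082
36 0.0147 [-4.5 -2.   7.6] axis torque -0.038 [-0.3   0.58 -0.15] 29.59 0.0082
24 0.0147 [-5.  -1.8  7.5] axis torque -0.01 [-0.31  0.59 -0.12] 29.89 0.0082
12 0.0146 [-3.9 -1.1  8.3] axis torque 0.032 [-0.35  0.46 -0.11] 30.19 0.0082
4 0.0148 [-4.1 -2.3  8.2] axis torque 0.045 [-0.31  0.42 -0.08] 30.44 0.0082
0 0.0147 [-3.  -1.7  7.9] axis torque 0.079 [-0.36  0.39 -0.07] 30.69 0.0082
-3 0.0147 [-4.5 -0.5  7.7] axis torque -1.62 [ 0.59  0.77 -1.46] 30.94 0.0082
```

View pics/c17.png

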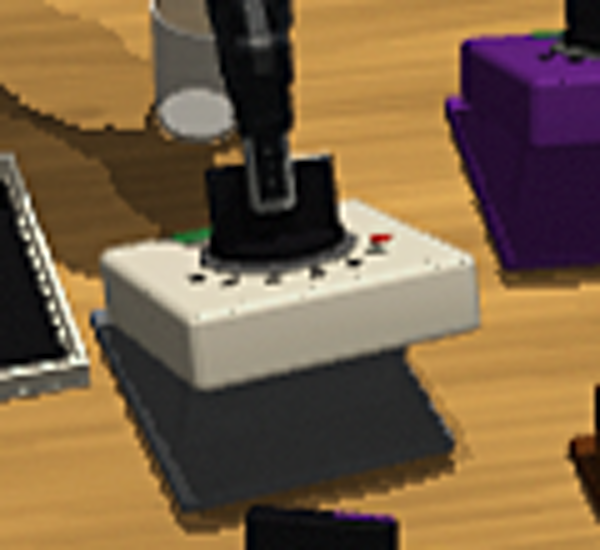

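View pics/w12.png

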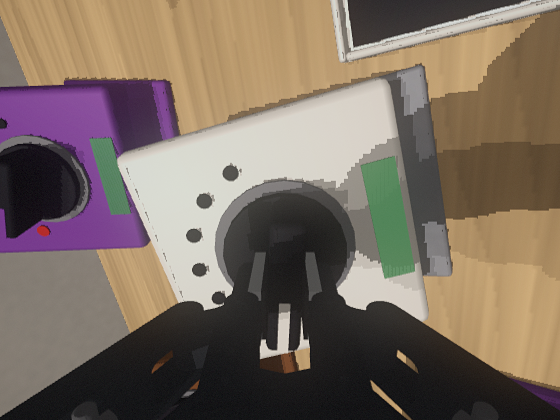

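The torque jumped to 1.6 N m at −3°, so it is at the end stop. Now 72° clockwise, then release.

```bash
python3 - <<'E'
from h import *
from station import *
n=sframe()[0]
move_to(SC+n*.008,srot(0,1)); hold(.2)
for d in [12,24,36,48,60,72]:
    move_to(SC+n*.008,srot(d,1))
hold(.2)
s=get_state();print((s["torque"]@n).round(3),s["contact_force"].round(1))
gripper_to(.05)
move_l(SC+n*.11,rate=.15)
snap("scene","scene13");snap("side","side13");crop("scene13",280,160,400,270,5,"c18");crop("side13",230,270,370,370,5,"c20")
move_to([.53,.21,.33],toolR([0,0,-1],[1,0,0])); snap("wrist","w13");crop("w13",240,80,420,240,4,"c19")
print(get_state()["time_s"])
E
```

```text
-0.006 [-3.8 -1.1  7.4]
35.8417
```

View pics/c18.png

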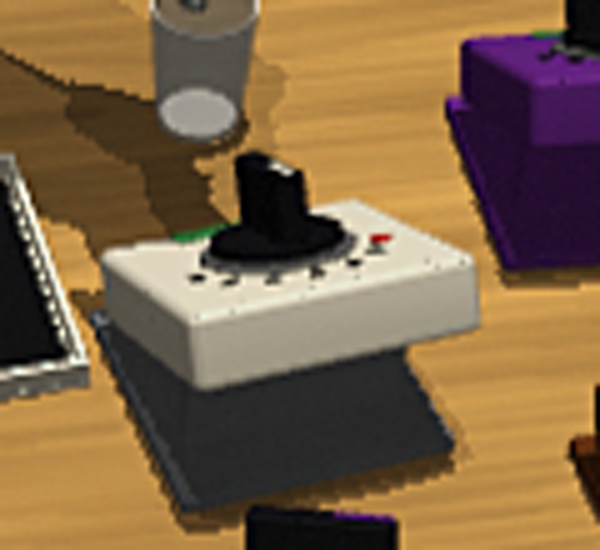

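View pics/c19.png

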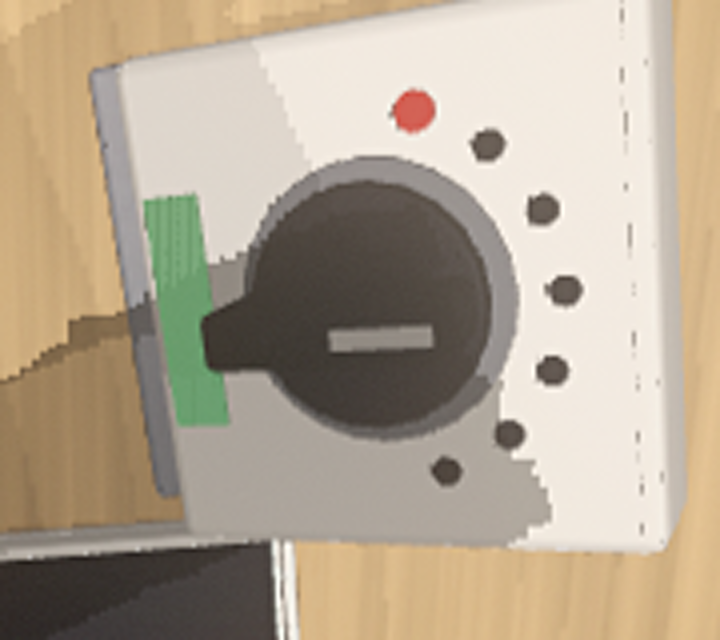

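View pics/c20.png

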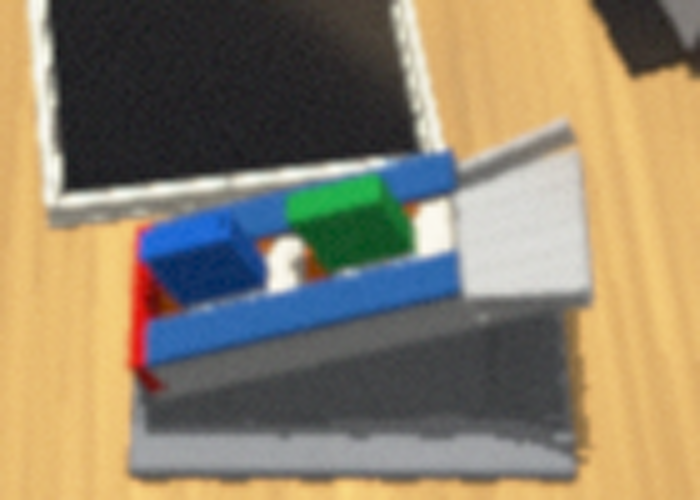

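```bash
python3 - <<'E'
from h import *
import sel
d=load("w13");n,u,rt=sframe(); c=SC+n*.014; X=[]
for p in [(330,343),(433,336)]:
    o,v=ray(d,np.array(p)/4+[240,80]-.375);X.append(o+v*(n@(c-o))/(n@v))
e=X[1]-X[0];print("sel deg",np.degrees(np.arctan2(e@rt,e@u))+72)
d=load("side13");T=railT();z=T[:3,2]
def pl(p,h):
    o,v=ray(d,np.array(p)/5+[230,270]-.4);c=rp(0,0,h);return rl(o+v*(z@(c-o))/(z@v)).round(4)
for nm,pts in dict(blue=[(142,232),(150,255),(225,208),(242,232)],green=[(287,195),(302,215),(373,175),(388,200)]).items():
    print(nm,[pl(p,.056)[:2] for p in pts])
print("lips stop/mouth", pl((150,318),.0215),pl((458,252),.0215))
E
```

```text
sel deg 70.80994859755373
blue [array([0.014, 0.003]), array([ 0.018 , -0.0087]), array([0.0504, 0.0043]), array([ 0.0579, -0.0088])]
green [array([0.0771, 0.003 ]), array([ 0.0835, -0.0079]), array([0.1135, 0.0021]), array([ 0.1194, -0.0109])]
lips stop/mouth [ 0.0013 -0.0137  0.0215] [ 0.1343 -0.0177  0.0215]
```

```bash
python3 -c "
from station import *
hold(.3);job_done();print(get_state()['time_s'])"
```

```text
the job is handed in; nothing more can be done
the job is handed in; nothing more can be done
```

I put both carriers in the rail, set the selector to the third click and handed the job in about 36 s into the 72 s allowed; no verdict is reported.

- **Carriers:** The blue-fin carrier went in first and touched the red stop with its grip centre 31.5 mm up the rail. The green one followed and stopped against it at 94.4 mm. The last side picture puts the noses about 3 mm and 66 mm from the stop. That is 2–3 mm above the touch readings, within the camera's error, and both values are inside the limits. Both carriers are upright under the lips with their orange noses downhill.
- **Selector:** It started at click 4. I turned it anticlockwise until the torque rose sharply (about 1.6 N m) at the end stop, then 72° clockwise, and let go. The last wrist picture reads 70.8°, against 72° for click 3. When the jaws closed there was about 6.5 N along the selector's axis. I regripped 4 mm higher, but a force of about 6 to 10 N remained through the turn.
- **Other objects:** At hand-in the gripper was clear of everything. I planned the moves to stay clear of the mirror, dish and beaker, but I did not measure their positions again at the end.

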